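# Put a bead tube away in the tilt-out bin

## Robot

A 6-joint arm with a two-finger parallel gripper is mounted at the origin on the work surface. World frame = base frame: x ahead of the robot, y to its left, z up, the work surface at z = 0. Lengths are in m, angles in degrees, forces in N, time in s.
With the tool pointing down it reaches from about 0.275 to 0.825 m from the base axis. Payload 4.9 kg.
Tool frame: the origin (TCP) lies midway between the tips of the shut fingers; the grasp point (between the pads) lies pinch_z behind it (pinch_z is the distance from the TCP to the grasp point, in m); z points along the fingers, y is the direction in which the jaws open and shut (so a half turn about z gives the same grasp; the last joint's range is limited). The gripper opens to 85 mm and grips with 20 to 120 N. Pads are 22 mm wide; open, the fingers measure 114 mm over their backs; the gripper's body (76 mm by 85 mm) begins 54 mm behind the grasp point. The pads swing forward as they close: fully open they stand 13 mm farther back than shut.
Start: joints at [-7.689, 18.69, -11.035, 60.275, 0, 82.311], TCP at [0.55, 0, 0.231] pointing down, gripper open.
Joint ranges: [-152.03, 152.03], [-55.5, 102.48], [-74.3, 77.21], [-110.64, 120.58], [-84.22, 78.4], [-180, 180]. Speed limits (degrees/s): [147.25, 147.25, 180, 180, 180, 180].

## Interface

Orientations are given as a 3x3 rotation matrix whose columns are the frame's x, y, z axes.
In Python, from workcell import state, camera, camera_info, hand_in, pinch_z gives the robot as it stands. The module is installed in compiled form; this text tells all that it offers.
- The arm moves only by the tool send_rows, never from a script. Its argument "increments" is text: rows parted by semicolons, each of 7 numbers parted by spaces: the turn, a rotation vector about the tool's x, y, z in rad, then the shift along the tool's x, y, z in mm, then the finger opening in mm, from 0 to 85.4. A call has 1 to 5 rows; each row is the pose to reach, as a shift and turn from the pose commanded when the call began, along the tool's axes at that moment; what a row does not reach only later rows make up. A row lasts 1/10 s, in which the tool goes at most 50 mm and 8.59 degrees, less where a joint would pass 70% of its speed; a pose out of reach is approached as far as the arm can. A call with a gripper value outside its range is refused whole. The fingers move at their own pace and stop on an object; the grip force is fixed at half the most. Time passes only in rows, so rows that repeat a pose let the fingers close. It gives the time, the measured TCP pose, the force and the opening at its end, in the units of the state.
- state(): the state, without advancing time (a new reading comes with each control period).
- camera(name): name is "scene" or "side" or "wrist"; returns the picture (384x512x3 uint8, red, green, blue); there is no depth.
- camera_info(name): a dict with "fovy" (degrees; the focal length in pixels is half the picture's height over the tangent of half this angle, whatever the lens; pixels are square), "cx", "cy" (the principal point, pixels), "dist" ([k1, k2, p1, p2, k3] as OpenCV has them; the pictures are not rectified), "R" (3x3) and "t" (3): a world point X has camera coordinates R X + t; the wrist camera has in their place "tool_from_camera" (4x4, takes a point from camera to tool coordinates, whose origin is the TCP and whose axes are the flange's). Camera axes: x right, y down, z forward; pixel columns grow to the right and rows downward; lengths in m; the calibration is good to about 2 mm. A picture is of the moment at which its call begins: read the wrist's pose just before it. camera_info takes no time and is no camera call.
- hand_in(): hands the job in, once; it reports no verdict.
The state is a dict: "t": time; "joint_positions": joint angles; "qvel": joint speeds; "effort": joint torques, N m; "position": TCP position; "orientation": TCP orientation; "contact_force": force on the tool from outside, world axes, zero at the start; "ft_torque": the same for the moment, N m; "opening": finger opening in m.
Only numpy, scipy, OpenCV 4.12 (cv2) and the standard library are available. Lean on these libraries where they do the work, as an engineer would, in place of code of your own. Each camera call takes 0.05 s, during which the arm holds its last target.

## Task

Draw the round capped bead tube out of its light leaning stand, straight along the way it leans, so that the stand neither tips nor shifts by more than a centimetre; put the tube in the empty tilt-out bin, which tips forward on its bottom edge, and push that bin back until it clicks fully shut. The tube ends up loose inside the shut bin; leave the other bin shut, and leave the other stand with its square-handled tool and the jar, dish and spool in front where they are.

Things in the scene. Friction and masses are not known exactly. Their poses are not given: they have to be found in the camera images.
- tube_center (a point): Centre (half-way up) of the bead tube: a round clear tube of red-brown beads with a white cap of the same diameter; 20 mm diameter, 105 mm long, about 45 g. Its z axis runs along the tube to the cap. At first it stands in the tube stand, leaning with it (0.35 rad), with 50 mm inside the sleeve and 55 mm sticking out.
- tube_stand: Light loose clear stand (about 80 g) that holds the tube: base 80 (x) by 60 (y) by 5 mm; square sleeve, inner width 22.5, walls 2.5, 50 mm deep, leaning 0.35 rad from vertical towards the stand's own -x. Origin: centre of the underside; z up. It slides, lifts or tips if the tube is pulled off the sleeve's axis.
- tube_stand_mouth (a point): Centre of the mouth (upper end) of the tube stand's sleeve, on its axis, 61 mm above the table.
- reamer_stand: A second stand, identical in shape, which holds a bead tool with a square wooden handle (18 by 18 mm, sticking out 50 mm). Bystander. Origin: centre of the underside.
- reamer: The square-handled bead tool in the second stand. Bystander. Origin: its lower end, z along it; 100 mm long.
- case_empty: White and clear case of the empty tilt-out bin, fixed. Origin: middle of its front lower edge, on the table; it reaches 112 mm along its own +x, 124 mm wide (y); upper face of the roof 134 mm above the table. Its front faces its -x, roughly to the robot. The bin's pivot is a line along y, 12 mm above the origin.
- bin_empty_frame (a point): Frame of the empty bin, turning with it; origin mid-width on its pivot. When shut: x into the case, y along the pivot, z up. The bin: clear box 112 mm wide, 90 deep (x 0 to 90); floor top at z 2 mm; sides and back 3 mm thick up to z 85; front panel x 0 to 4 mm, up to z 163.
- bin_empty_lip (a point): Top edge of the empty bin's front panel, mid-width; 163 mm from the pivot. When shut the panel stands 41 mm above the case's roof over its whole width, free behind: it can be hooked there, just over the roof, and drawn forward; pushed on its front face it goes back.
- bin_empty (a joint): Tilt of the empty bin, rad: 0 shut, grows as its top tips forward (to -x of the case), stop at 0.8. A sprung catch clicks within the last 0.12 rad and takes about 2 N at the lip to pass. Fully open the bin stays open by itself; part open it may sink towards shut.
- case_full: Case of the other tilt-out bin, of the same shape and size as that of the empty one, but its bin is full of bead tubes. Bystander, fixed. Origin: middle of its front lower edge, on the table.
- bin_full (a joint): Tilt of the full bin, rad: 0 shut. To be left shut.
- bead_jar: Bystander: round jar with metal lid, 42 mm diameter, 52 mm high. Origin: centre of the underside.
- dish: Bystander: small white bowl, 52 mm diameter, 22 mm high. Origin: centre of the underside.
- thread_spool: Bystander: cork spool, 40 mm diameter, 45 mm high. Origin: centre of the underside.

How it is judged:
By the outcome, as a careful person would: the job done as asked, in the order asked, and still so for the second after the job is handed in, with the robot touching nothing.
It also fails if it takes over 72 s, if anything falls off the work surface, if the arm or the gripper's body presses on something with over 40 N, if the wrist force passes 120 N, or if a joint passes its speed limit or range.

## Working session

There is one attempt and no reset: what is moved stays moved. The work goes in short steps, Python scripts to look and compute and a tool call to move; the robot and the scene stay as the last step left them, time stands still between calls to the robot, and variables do not carry over. Pictures are saved under pics/ and viewed, and the job is handed in when it is done.

Besides the shell and the picture viewer there is one more tool, called as name(argument=value, ...), one argument or row to a line, values as JSON. send_rows: Moves the arm, as the interface text tells. Its arguments: {"type":"object","properties":{"increments":{"type":"string"}},"required":["increments"]}

```bash
ls; mkdir -p pics; python3 - <<'E'
from workcell import *
import cv2,numpy as np
s=state();print(s)
print(pinch_z() if callable(pinch_z) else pinch_z)
for n in ["scene","side","wrist"]:
    im=camera(n);cv2.imwrite(f"pics/{n}0.png",im[:,:,::-1]);print(n,camera_info(n))
E
```

```text
pics
{'t': 0.0, 'joint_positions': array([-7.68931034e+00,  1.87317171e+01, -1.10920275e+01,  6.02767018e+01,
        2.08493454e-04,  8.23114301e+01]), 'qvel': array([-2.15292374e-05, -6.34193922e-02,  3.83483110e-02,  9.97455994e-02,
        2.86577988e-02, -1.09639292e-01]), 'effort': array([-1.24197268e-03, -4.43398941e+01,  2.62443137e+01,  1.56443648e-02,
       -1.97191571e-04, -6.55614656e-06]), 'position': array([5.49403549e-01, 9.10164737e-05, 2.30506107e-01]), 'orientation': array([[ 1.31333018e-05,  9.99998492e-01, -1.73687019e-03],
       [ 9.99999972e-01, -1.27196398e-05,  2.38176015e-04],
       [ 2.38153564e-04, -1.73687327e-03, -9.99998463e-01]]), 'contact_force': array([-0.05931942,  0.11113273, -0.06278091]), 'ft_torque': array([-0.02937644,  0.00747575, -0.0545068 ]), 'opening': 0.08524323634296452}
0.0187
scene {'fovy': 42.43854050718995, 'cx': 255.49891515295275, 'cy': 184.28295720534945, 'dist': array([-0.01680302,  0.        ,  0.        ,  0.        ,  0.        ]), 'R': array([[-0.40368398,  0.91489541,  0.00237227],
       [ 0.77307206,  0.34249093, -0.5339
[... 310 characters left out ...]
8552,  0.0027031 ],
       [-0.52678904, -0.49793992, -0.68887527],
       [ 0.50318164,  0.47049408, -0.72487485]]), 't': array([-0.34575434,  0.36420341,  0.79943857])}
wrist {'fovy': 60.10334208837213, 'cx': 260.29853605454053, 'cy': 187.02454102771745, 'dist': array([-0.00933038,  0.        ,  0.        ,  0.        ,  0.        ]), 'tool_from_camera': array([[ 1.34083185e-03, -9.48402428e-01, -3.17066298e-01,
         8.11957132e-02],
       [ 9.99998604e-01,  1.58779990e-03, -5.20532454e-04,
        -1.84586966e-04],
       [ 9.97112080e-04, -3.17065158e-01,  9.48403233e-01,
        -1.43144528e-01],
       [ 0.00000000e+00,  0.00000000e+00,  0.00000000e+00,
         1.00000000e+00]])}
```

View pics/scene0.png

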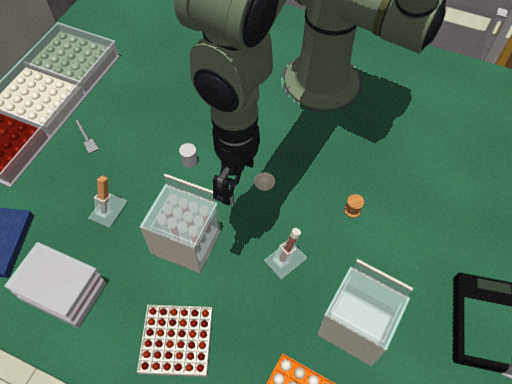

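View pics/side0.png

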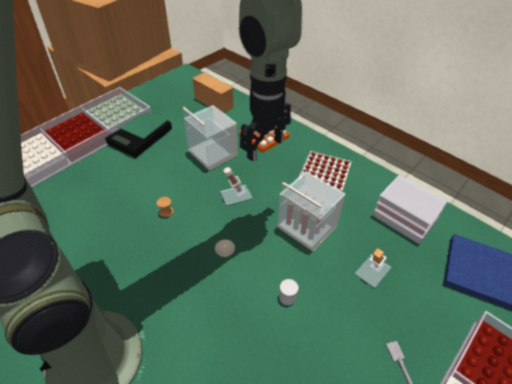

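View pics/wrist0.png

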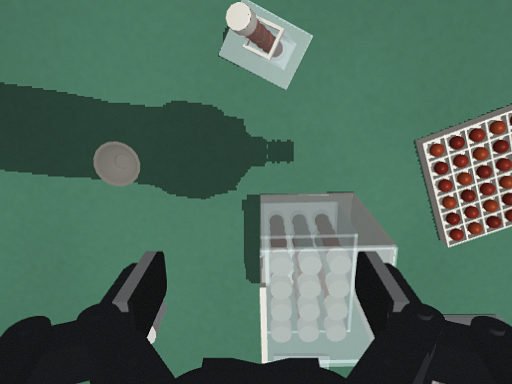

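```bash
cat > h.py <<'E'
import numpy as np,cv2
from workcell import *
from scipy.optimize import least_squares
from scipy.spatial.transform import Rotation as Ro
def K(ci):
    f=192/np.tan(np.radians(ci['fovy'])/2)
    return np.array([[f,0,ci['cx']],[0,f,ci['cy']],[0,0,1.]])
def ext(name,T=None):
    ci=camera_info(name)
    if name=='wrist':
        W=T@ci['tool_from_camera']; R=W[:3,:3].T; return ci,R,-R@W[:3,3]
    return ci,np.array(ci['R']),np.array(ci['t'])
def tcp(s=None):
    s=s or state(); T=np.eye(4);T[:3,:3]=s['orientation'];T[:3,3]=s['position'];return T
def proj(X,name,T=None):
    ci,R,t=ext(name,T)
    return cv2.projectPoints(np.atleast_2d(np.array(X,float)),cv2.Rodrigues(R)[0],t,K(ci),ci['dist'])[0][:,0]
def plane(px,name,z=0,T=None):
    ci,R,t=ext(name,T)
    p=cv2.undistortPoints(np.array(px,float).reshape(-1,1,2),K(ci),ci['dist'])[:,0]
    d=np.c_[p,np.ones(len(p))]@R; c=-R.T@t
    return c+d*((z-c[2])/d[:,2])[:,None]
def crop(name,x0,y0,x1,y1,k,out,im=None):
    im=cv2.imread(im) if im else camera(name)[:,:,::-1]
    c=cv2.resize(im[y0:y1,x0:x1],None,fx=k,fy=k,interpolation=cv2.INTER_CUBIC)
    for x in range((x0//10+1)*10,x1,10): cv2.line(c,((x-x0)*k,0),((x-x0)*k,4 if x%50 else 12),(0,255,255),1)
    for y in range((y0//10+1)*10,y1,10): cv2.line(c,(0,(y-y0)*k),(4 if y%50 else 12,(y-y0)*k),(0,255,255),1)
    cv2.imwrite(out,c)
E
python3 - <<'E'
from h import *
crop('',210,0,320,95,6,'pics/w_st.png','pics/wrist0.png')
crop('',300,240,420,370,4,'pics/s_case.png','pics/scene0.png')
crop('',170,90,270,210,5,'pics/d_case.png','pics/side0.png')
crop('',255,220,315,285,8,'pics/s_st.png','pics/scene0.png')
E
```

```text
(no output)
```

View pics/w_st.png

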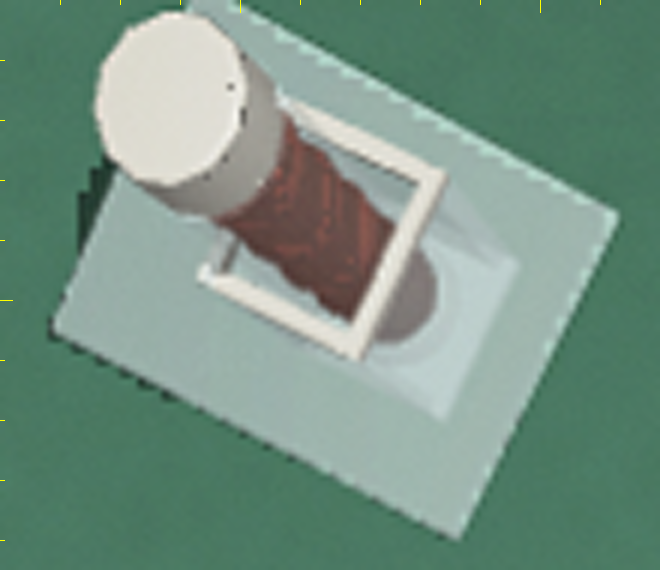

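View pics/s_case.png

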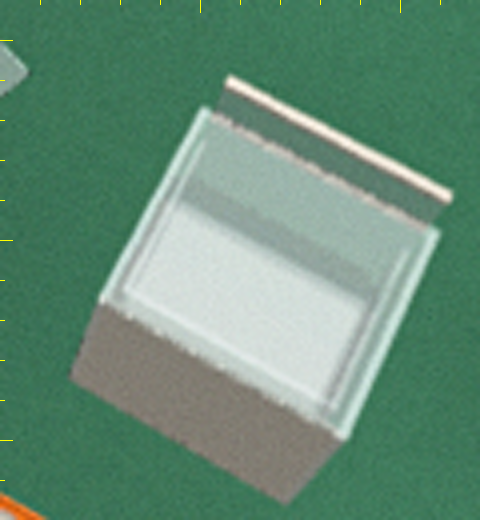

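View pics/d_case.png

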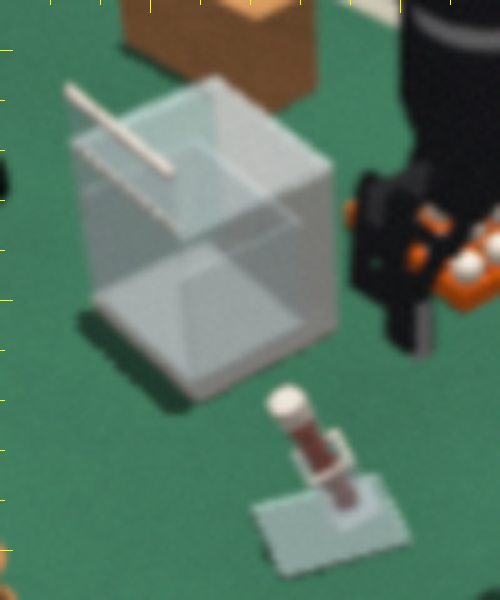

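View pics/s_st.png

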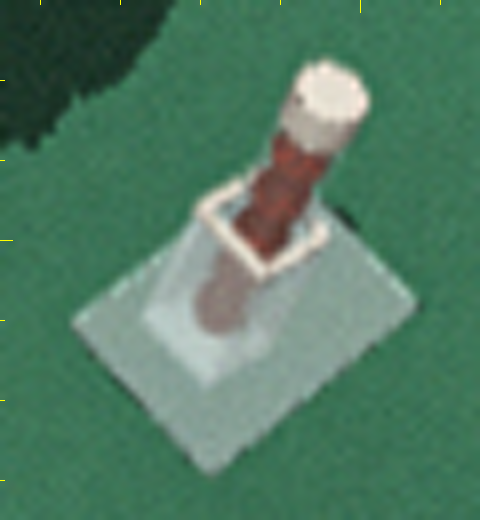

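```bash
cat > fit.py <<'E'
from h import *
T0=tcp(); np.save('T0.npy',T0)
def rz(a):return np.array([[np.cos(a),-np.sin(a),0],[np.sin(a),np.cos(a),0],[0,0,1]])
H=.134;W=.062;D=.112
case=[((0,-W,H),'scene',(351.2,267)),((0,W,H),'scene',(409.5,298)),((D,-W,H),'scene',(325,315.7)),((D,W,H),'scene',(386.2,349.5)),
((D,-W,0),'scene',(318,334.5)),((D,W,0),'scene',(371.7,365.7)),
((0,W,H),'side',(184.4,118.6)),((0,-W,H),'side',(206.6,137.4)),((D,-W,H),'side',(236.4,122.6)),((D,W,H),'side',(213,105.4)),
((0,W,0),'side',(188.4,150)),((0,-W,0),'side',(210,170.4)),((D,-W,0),'side',(237.2,155.2))]
def f(p,obs,model):
    return np.concatenate([(proj(model(p,X),n,T0)[0]-px) for X,n,px in obs])
mc=lambda p,X: rz(p[2])@np.array(X)+[p[0],p[1],0]
r=least_squares(f,[.75,.3,0],args=(case,mc));print('case',r.x,np.abs(r.fun).max());print(r.fun.reshape(-1,2).round(1).tolist())
# stand: p=x,y,yaw,mouth offset
B=(.04,.03,.005)
s=.35;ax=np.array([-np.sin(s),0,np.cos(s)]);ex=np.array([np.cos(s),0,np.sin(s)]);o=.01375
def ms(p,X):
    k=X[0]
    if k=='b': v=np.array([X[1]*.04,X[2]*.03,.005])
    if k=='m': v=np.array([p[3],0,.061])+ex*o*X[1]+np.array([0,o*X[2],0])
    if k=='c': v=np.array([p[3],0,.061])+ax*.055
    return rz(p[2])@v+[p[0],p[1],0]
st=[(('b',1,1),'wrist',(312.5,35.8)),(('b',1,-1),'wrist',(286.7,89.5)),(('b',-1,-1),'wrist',(218.7,54.2)),
(('m',1,1),'wrist',(283.8,29.2)),(('m',1,-1),'wrist',(269.7,59.7)),(('m',-1,-1),'wrist',(243.3,46.2)),(('c',),'wrist',(238.7,16.3)),
(('b',1,-1),'scene',(264,260)),(('b',1,1),'scene',(281.3,279.4)),(('b',-1,1),'scene',(307.3,257.9)),
(('m',1,-1),'scene',(279.6,245.9)),(('m',1,1),'scene',(288.1,254.6)),(('m',-1,1),'scene',(295.9,249.4)),(('c',),'scene',(296.5,231.6))]
r=least_squares(f,[.6,.15,-.5,0],args=(st,ms));print('stand',r.x,np.abs(r.fun).max());print(r.fun.reshape(-1,2).round(1).tolist())
for nm in('wrist','scene'):
    q=least_squares(f,r.x,args=([z for z in st if z[1]==nm],ms));print(nm,q.x)
print('mouth',ms(r.x,('m',0,0)),'cap',ms(r.x,('c',)))
E
python3 fit.py
```

```text
case [ 0.58058719  0.31172531 -0.12022595] 1.533996732110495
[[-1.3, -0.7], [0.2, -0.4], [-0.8, -0.7], [0.4, 0.3], [-1.5, 0.4], [-0.3, 0.8], [-1.5, -1.2], [-0.8, -0.9], [-0.4, -0.8], [-0.7, -1.2], [-0.5, 0.2], [-0.6, -0.6], [-0.1, -0.3]]
stand [ 0.55374535  0.11217803 -0.45509134 -0.00291887] 1.5951370982249387
[[1.1, -1.1], [-0.4, 0.2], [-1.0, 0.1], [0.1, -1.3], [-0.4, -0.6], [-0.3, -0.3], [0.8, -0.1], [-1.6, -0.5], [-1.1, -0.5], [-0.6, -0.7], [-1.3, -0.8], [-1.2, -0.5], [-0.4, -0.5], [-1.4, -0.5]]
wrist [ 0.55381145  0.11175126 -0.45785198 -0.00304513]
scene [ 0.55392368  0.11488621 -0.45539949 -0.0027155 ]
mouth [0.55112356 0.113461   0.061     ] cap [0.53418367 0.12175053 0.1126655 ]
```

```bash
cat >> h.py <<'E'
CX,CY,CA=.5806,.3117,-.1202
cx=np.array([np.cos(CA),np.sin(CA),0]);cy=np.array([-np.sin(CA),np.cos(CA),0]);cz=np.array([0,0,1.])
def cw(x,y,z): return np.array([CX,CY,0])+cx*x+cy*y+cz*z
def pose(p,x,z):
    z=z/np.linalg.norm(z);x=x-z*(x@z);x=x/np.linalg.norm(x)
    T=np.eye(4);T[:3]=np.c_[x,np.cross(z,x),z,p];return T
def row(T,T0=None):
    T0=tcp() if T0 is None else T0
    D=np.linalg.inv(T0)@T
    print('row',Ro.from_matrix(D[:3,:3]).as_rotvec().round(4),(D[:3,3]*1000).round(1))
    return D
def st():
    s=state();print('t',round(s['t'],2),'pos',s['position'].round(4),'F',s['contact_force'].round(2),'open',round(s['opening']*1000,1),'q',s['joint_positions'].round(0))
E
python3 - <<'E'
from h import *
T=pose(cw(.022,0,.215),-cx,-cz);row(T)
E
```

```text
row [-9.0000e-04 -1.1000e-03 -1.4506e+00] [309.   52.9  15.7]
```

send_rows(
  increments="0 0 -1.4506 309 53 15.7 0;0 0 -1.4506 309 53 15.7 0;0 0 -1.4506 309 53 15.7 0;0 0 -1.4506 309 53 15.7 0;0 0 -1.4506 309 53 15.7 0",
)

```text
t: 0.65
position: [0.5921, 0.248, 0.2184]
orientation: [[-0.686, 0.728, -0.0], [0.728, 0.686, -0.0], [0.0, -0.0, -1.0]]
contact_force: [0.9, 0.1, 0.2]
opening: 0.0122
```

```bash
python3 - <<'E'
from h import *
st();T=pose(cw(.022,0,.215),-cx,-cz);row(T)
E
```

```text
t 0.65 pos [0.5921 0.248  0.2184] F [0.87 0.12 0.23] open 12.2 q [16. 29.  3. 64. -0. 63.]
row [-4.000e-04 -1.000e-04 -6.945e-01] [37.4 49.4  3.4]
```

send_rows(
  increments="0 0 -0.6945 37.4 49.4 3.4 0;0 0 -0.6945 37.4 49.4 3.4 0;0 0 -0.6945 37.4 49.4 3.4 0;0 0 -0.6945 37.4 49.4 3.4 0;0 0 -0.6945 37.4 49.4 3.4 0",
)

```text
t: 1.15
position: [0.6025, 0.3075, 0.2146]
orientation: [[-0.993, 0.121, -0.001], [0.121, 0.993, -0.001], [0.001, -0.001, -1.0]]
contact_force: [-0.5, -0.3, 0.2]
opening: -0.0002
```

```bash
python3 - <<'E'
from h import *
st();T=pose(cw(.022,0,.215),-cx,-cz);row(T)
np.save('T1.npy',tcp());cv2.imwrite('pics/w1.png',camera('wrist')[:,:,::-1]);cv2.imwrite('pics/d1.png',camera('side')[:,:,::-1])
E
```

```text
t 1.15 pos [0.6025 0.3075 0.2146] F [-0.47 -0.28  0.16] open -0.2 q [21. 33.  9. 66. -0. 28.]
row [-0.0007 -0.0012 -0.0006] [ 0.2  1.6 -0.4]
```

View pics/w1.png

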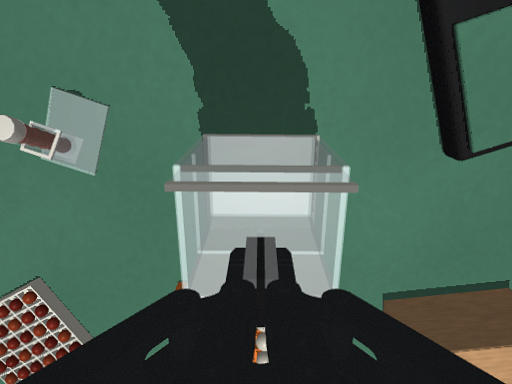

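View pics/d1.png

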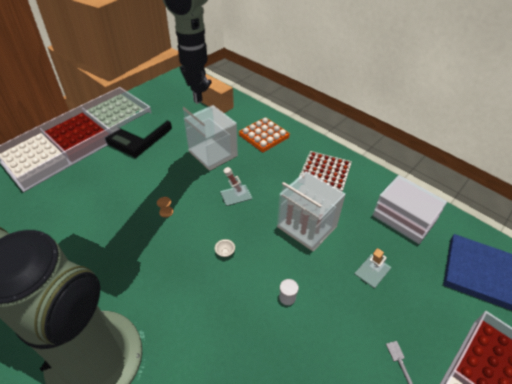

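```bash
python3 - <<'E'
from h import *
T=np.load('T1.npy')
for p in plane([(166,183),(166,190),(356,183),(357,190)],'wrist',.175,T):
    d=p-[CX,CY,0];print('lip case xy',(d@cx).round(4),(d@cy).round(4))
crop('',0,80,115,180,6,'pics/w1st.png','pics/w1.png')
E
```

```text
lip case xy -0.0011 -0.0566
lip case xy 0.0031 -0.057
lip case xy -0.0012 0.0534
lip case xy 0.0031 0.0543
```

View pics/w1st.png

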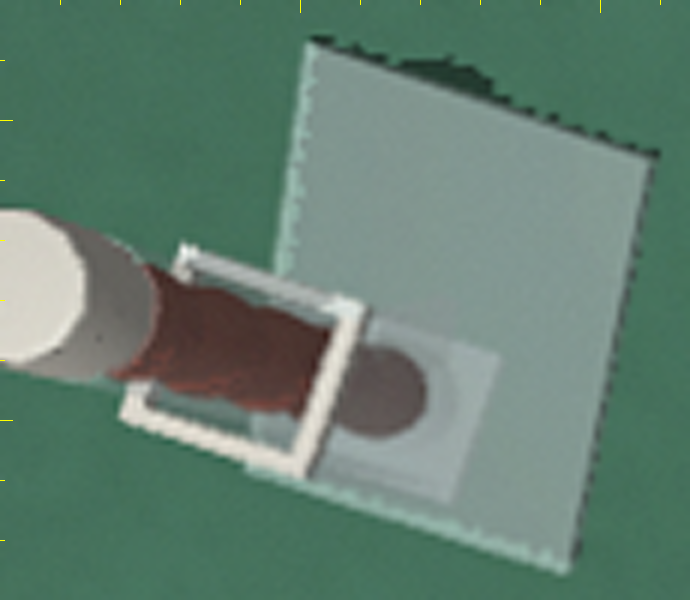

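send_rows(
  increments="0 0 0 0 0 40 0;0 0 0 0 0 60 0;0 0 0 0 0 72 0;0 0 0 0 0 72 0;0 0 0 3 0 72 0",
)

```text
t: 1.75
position: [0.6006, 0.3076, 0.1441]
orientation: [[-0.992, 0.127, 0.001], [0.127, 0.992, 0.0], [-0.001, 0.001, -1.0]]
contact_force: [-0.2, -0.6, 0.5]
opening: -0.0001
```

```bash
python3 - <<'E'
from h import *
st()
# arc rows: TCP path with finger front-bottom edge contacting panel back at bin radius r
T=tcp();p=T[:3,3]-[CX,CY,0];x0=p@cx;z0=p[2]-.012;print('case x,z',x0,z0)
hw=.011;r=z0
for a in np.arange(0,.81,.1):
    # edge at bin (4, r)
    X=.004*np.cos(a)-r*np.sin(a)+hw;Z=.004*np.sin(a)+r*np.cos(a)
    print(a.round(2),'dx tool(+=to robot) %.1f  dz down %.1f'%((x0-X)*1000,(z0-Z)*1000))
E
```

```text
t 1.75 pos [0.6006 0.3076 0.1441] F [-0.17 -0.57  0.53] open -0.1 q [21. 35.  3. 57. -0. 28.]
case x,z 0.020363724067934862 0.13210815726194733
0.0 dx tool(+=to robot) 5.4  dz down 0.0
0.1 dx tool(+=to robot) 18.6  dz down 0.3
0.2 dx tool(+=to robot) 31.7  dz down 1.8
0.3 dx tool(+=to robot) 44.6  dz down 4.7
0.4 dx tool(+=to robot) 57.1  dz down 8.9
0.5 dx tool(+=to robot) 69.2  dz down 14.3
0.6 dx tool(+=to robot) 80.7  dz down 20.8
0.7 dx tool(+=to robot) 91.4  dz down 28.5
0.8 dx tool(+=to robot) 101.3  dz down 37.2
```

send_rows(
  increments="0 0 0 4 0 0 0;0 0 0 9 0 0 0;0 0 0 14 0 0 0;0 0 0 19 0 0 0;0 0 0 25 0 1 0",
)

```text
t: 2.25
position: [0.5746, 0.3109, 0.1429]
orientation: [[-0.992, 0.126, 0.0], [0.126, 0.992, 0.001], [-0.0, 0.001, -1.0]]
contact_force: [1.6, 0.4, 1.7]
opening: 0.0
```

send_rows(
  increments="0 0 0 8 0 1 0;0 0 0 16 0 3 0;0 0 0 24 0 6 0;0 0 0 32 0 9 0;0 0 0 40 0 12 0",
)

```text
t: 2.75
position: [0.5344, 0.3157, 0.1299]
orientation: [[-0.992, 0.126, -0.001], [0.126, 0.992, -0.0], [0.001, -0.0, -1.0]]
contact_force: [-0.2, -0.1, -1.2]
opening: -0.0001
```

send_rows(
  increments="0 0 0 8 0 4 0;0 0 0 16 0 9 0;0 0 0 24 0 14 0;0 0 0 32 0 21 0;0 0 0 36 0 24 0",
)

```text
t: 3.25
position: [0.4982, 0.32, 0.1053]
orientation: [[-0.992, 0.126, -0.002], [0.126, 0.992, -0.001], [0.002, -0.001, -1.0]]
contact_force: [4.1, -0.8, 4.8]
opening: -0.0
```

```bash
python3 - <<'E'
from h import *
st()
crop('side',130,70,290,200,5,'pics/d2.png')
T=tcp();p=T[:3,3]-[CX,CY,0];print('case x,z',p@cx,p[2]-.012)
E
```

```text
t 3.25 pos [0.4982 0.32   0.1053] F [ 4.13 -0.8   4.79] open -0.0 q [ 26.  29. -14.  47.   0.  33.]
case x,z -0.0823082782500842 0.09362204722243408
```

View pics/d2.png

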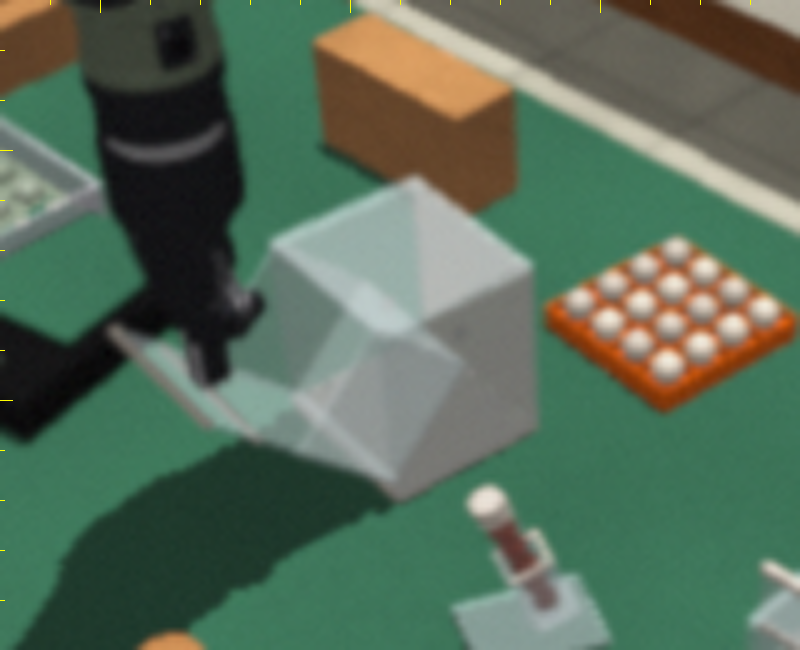

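send_rows(
  increments="0 0 0 -4 0 -20 0;0 0 0 -4 0 -60 0;0 0 0 -4 0 -110 0;0 0 0 -4 0 -150 40;0 0 0 -4 0 -150 85",
)

```text
t: 3.8
position: [0.5068, 0.3213, 0.263]
orientation: [[-0.992, 0.126, 0.01], [0.126, 0.992, 0.005], [-0.009, 0.006, -1.0]]
contact_force: [0.2, 0.4, 0.7]
opening: 0.0283
```

```bash
cat > fit2.py <<'E'
import re
src=open('fit.py').read().replace("T0=tcp(); np.save('T0.npy',T0)","T0=np.load('T0.npy')").split("r=least_squares(f,[.6")[0]
exec(src)
T1=np.load('T1.npy')
st1=[(('b',-1,-1),(51.7,87)),(('b',-1,1),(109.2,106.2)),(('b',1,1),(95.3,175)),(('m',-1,-1),(31.2,121.2)),(('m',-1,1),(61.2,130.5)),(('m',1,1),(50.8,158.7)),(('m',1,-1),(20.8,149.2))]
def g(p): return np.concatenate([proj(ms(p,X),'wrist',T1)[0]-px for X,px in st1])
p0=[.5537,.1122,-.455,-.003]
q=least_squares(g,p0);print('w1',q.x,abs(q.fun).max())
q=least_squares(lambda p:np.r_[g(p),f(p,st,ms)],p0);print('all',q.x,abs(q.fun).max())
print('mouth',ms(q.x,('m',0,0)),'cap',ms(q.x,('c',)))
E
python3 fit2.py; python3 -c "
from h import *
st()"
```

```text
case [ 0.58058719  0.31172531 -0.12022595] 1.533996732110495
[[-1.3, -0.7], [0.2, -0.4], [-0.8, -0.7], [0.4, 0.3], [-1.5, 0.4], [-0.3, 0.8], [-1.5, -1.2], [-0.8, -0.9], [-0.4, -0.8], [-0.7, -1.2], [-0.5, 0.2], [-0.6, -0.6], [-0.1, -0.3]]
w1 [ 0.55378465  0.11280277 -0.4566622  -0.0028337 ] 0.7827870557333654
all [ 0.55390991  0.11278986 -0.45529817 -0.00297875] 1.3744245070529928
mouth [0.55123461 0.1140997  0.061     ] cap [0.53429643 0.12239274 0.1126655 ]
t 3.8 pos [0.5068 0.3213 0.263 ] F [0.24 0.41 0.74] open 28.3 q [25. 23. -1. 66.  0. 33.]
```

```bash
cat >> h.py <<'E'
_s=.35;_y=-.4555
_R=np.array([[np.cos(_y),-np.sin(_y),0],[np.sin(_y),np.cos(_y),0],[0,0,1]])
TAX=_R@[-np.sin(_s),0,np.cos(_s)];TEX=_R@[np.cos(_s),0,np.sin(_s)];TSY=_R@[0,1,0]
MOUTH=np.array([.5510,.1140,.061]);CAP=MOUTH+TAX*.055
def grasp(back=0,d=.026): return pose(CAP-TAX*(d+.0187)+TAX*back,-TEX,-TAX)
E
python3 - <<'E'
from h import *
row(grasp(.09));print(grasp(.09)[:3,3])
E
```

```text
row [ 0.0651 -0.3386  0.3244] [ -36.4 -189.6  107. ]
[0.52011398 0.12912972 0.15521908]
```

send_rows(
  increments="0.065 -0.3386 0.3244 -36 -190 80 60;0.065 -0.3386 0.3244 -36 -190 80 60;0.065 -0.3386 0.3244 -36 -190 80 60;0.065 -0.3386 0.3244 -36 -190 100 60;0.065 -0.3386 0.3244 -36.4 -189.6 107 60",
)

```text
t: 4.3
position: [0.5127, 0.1244, 0.1468]
orientation: [[-0.847, 0.441, 0.295], [0.413, 0.897, -0.157], [-0.334, -0.011, -0.942]]
contact_force: [-0.1, -0.4, -0.6]
opening: 0.06
```

send_rows(
  increments="0 0 0 0 0 0 60;0 0 0 0 0 0 60",
)

```text
t: 4.5
position: [0.5159, 0.127, 0.1492]
orientation: [[-0.847, 0.44, 0.298], [0.412, 0.898, -0.155], [-0.336, -0.009, -0.942]]
contact_force: [0.2, 0.6, 1.1]
opening: 0.0598
```

```bash
python3 - <<'E'
from h import *
st();row(grasp(.09));T=tcp();np.save('T2.npy',T)
cv2.imwrite('pics/w2.png',camera('wrist')[:,:,::-1])
crop('side',130,80,290,210,5,'pics/d3.png')
print(proj([CAP,MOUTH],'wrist',T))
E
```

```text
t 4.5 pos [0.5159 0.127  0.1492] F [0.22 0.61 1.1 ] open 59.8 q [ 13.  12. -37.  26. -13.  37.]
row [-0.0085 -0.0077  0.0024] [-4.7  3.8 -4.7]
[[267.80991386 226.54378292]
 [266.78369965 196.1488127 ]]
```

View pics/w2.png

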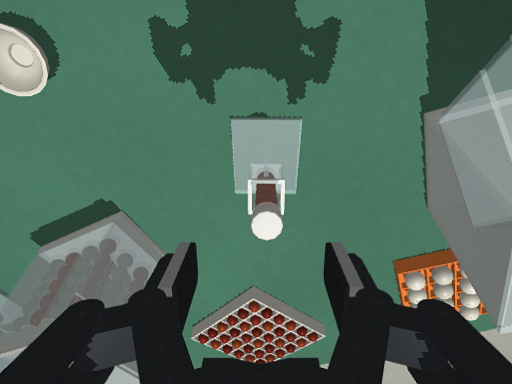

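View pics/d3.png

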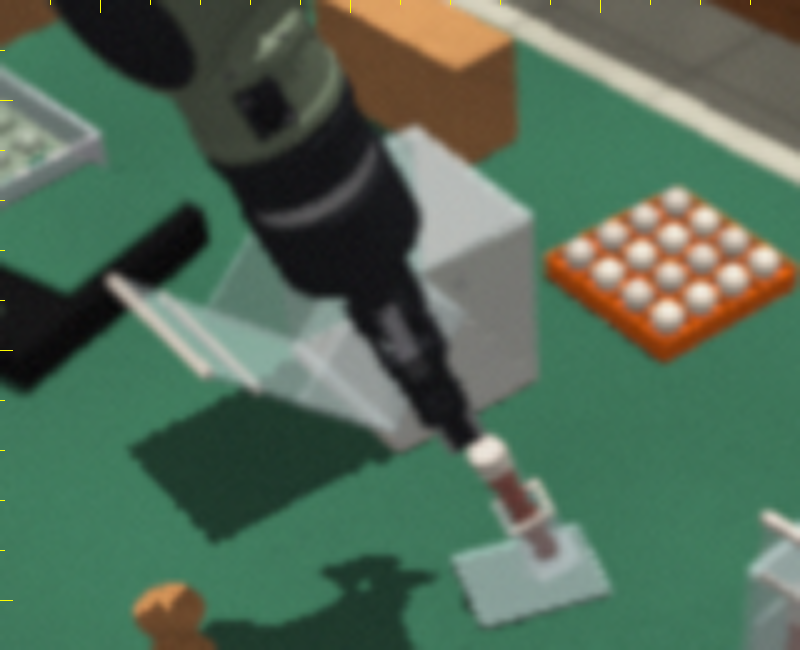

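```bash
python3 - <<'E'
from h import *
row(grasp(.05))
E
```

```text
row [-0.0066 -0.0056  0.0032] [-3.9  2.6 36.2]
```

send_rows(
  increments="-0.0066 -0.0056 0.0032 -3.9 2.6 20 60;-0.0066 -0.0056 0.0032 -3.9 2.6 36.2 60;-0.0066 -0.0056 0.0032 -3.9 2.6 36.2 60;-0.0066 -0.0056 0.0032 -3.9 2.6 36.2 60;-0.0066 -0.0056 0.0032 -3.9 2.6 36.2 60",
)

```text
t: 5.1
position: [0.5318, 0.1229, 0.1177]
orientation: [[-0.844, 0.44, 0.308], [0.413, 0.898, -0.151], [-0.343, -0.0, -0.939]]
contact_force: [1.1, -0.2, -0.4]
opening: 0.0601
```

```bash
python3 - <<'E'
from h import *
st();row(grasp(0));T=tcp()
cv2.imwrite('pics/w3.png',camera('wrist')[:,:,::-1])
print(proj([CAP,MOUTH],'wrist',T));row(grasp(0))
E
```

```text
t 5.1 pos [0.5318 0.1229 0.1177] F [ 1.11 -0.21 -0.42] open 60.1 q [ 12.  16. -38.  20. -12.  36.]
row [-0.0003 -0.0001  0.0003] [-0.4  0.5 50.2]
[[262.16966309 248.00261508]
 [261.64837614 207.09389638]]
row [-0.0003  0.      0.0002] [-0.4  0.6 50.2]
```

View pics/w3.png

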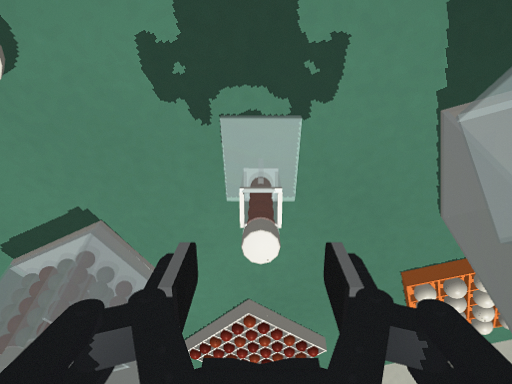

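send_rows(
  increments="0 0 0 0 0 20 60;0 0 0 0 0 40 60;0 0 0 -0.4 0.2 50 60;0 0 0 -0.4 0.2 50 60;0 0 0 -0.4 0.2 50 40",
)

```text
t: 5.65
position: [0.547, 0.1147, 0.0702]
orientation: [[-0.844, 0.44, 0.306], [0.414, 0.898, -0.152], [-0.342, -0.001, -0.94]]
contact_force: [-1.0, 0.3, 0.3]
opening: 0.0465
```

send_rows(
  increments="0 0 0 0 0 0 30;0 0 0 0 0 0 24;0 0 0 0 0 0 16;0 0 0 0 0 0 10;0 0 0 0 0 0 10",
)

```text
t: 6.15
position: [0.5473, 0.1149, 0.0707]
orientation: [[-0.844, 0.44, 0.308], [0.413, 0.898, -0.151], [-0.343, -0.001, -0.939]]
contact_force: [-2.9, 0.7, 6.6]
opening: 0.0186
```

```bash
python3 - <<'E'
from h import *
st();row(grasp(0))
cv2.imwrite('pics/w4.png',camera('wrist')[:,:,::-1])
st()
E
```

```text
t 6.15 pos [0.5473 0.1149 0.0707] F [-2.94  0.69  6.63] open 18.6 q [ 11.  21. -39.  13. -12.  35.]
row [-0.0006 -0.0001 -0.0002] [-0.1  0.8  0. ]
t 6.2 pos [0.5474 0.1149 0.0707] F [-2.31  1.78  6.43] open 18.5 q [ 11.  21. -39.  13. -12.  35.]
```

View pics/w4.png

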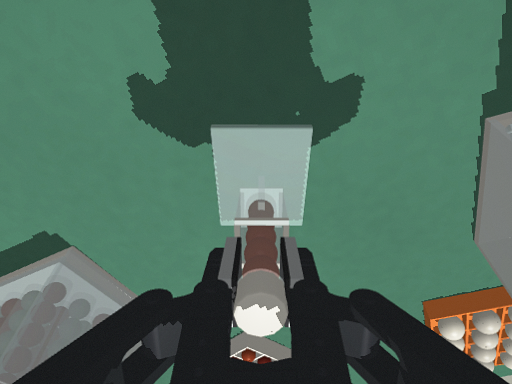

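send_rows(
  increments="0 0 0 0 0 -2 10;0 0 0 0 0 -4 10;0 0 0 0 0 -7 10;0 0 0 0 0 -10 10;0 0 0 0 0 -13 10",
)

```text
t: 6.7
position: [0.5427, 0.1166, 0.0821]
orientation: [[-0.844, 0.441, 0.306], [0.414, 0.898, -0.152], [-0.342, -0.001, -0.94]]
contact_force: [1.2, -0.9, 0.0]
opening: 0.0185
```

```bash
python3 - <<'E'
from h import *
st();row(grasp(.013))
cv2.imwrite('pics/w5.png',camera('wrist')[:,:,::-1])
E
```

```text
t 6.7 pos [0.5427 0.1166 0.0821] F [ 1.21 -0.85  0.04] open 18.5 q [ 11.  20. -39.  15. -12.  35.]
row [-0.0016 -0.0014 -0.0002] [-0.8  1.3 -0.5]
```

View pics/w5.png

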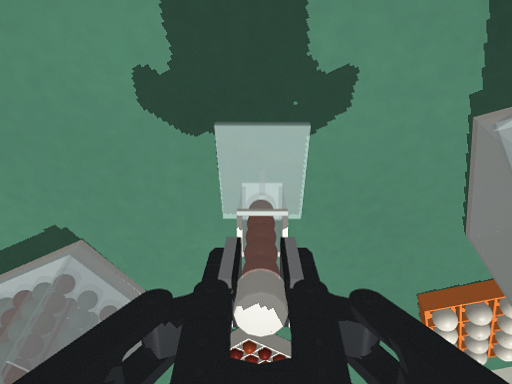

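send_rows(
  increments="0 0 0 0 0 -3 10;0 0 0 0 0 -6 10;0 0 0 0 0 -9 10;0 0 0 0 0 -12 10;0 0 0 0 0 -15 10",
)

```text
t: 7.25
position: [0.5382, 0.1189, 0.0963]
orientation: [[-0.844, 0.441, 0.306], [0.414, 0.898, -0.152], [-0.342, -0.001, -0.94]]
contact_force: [0.1, -0.1, -0.3]
opening: 0.0185
```

send_rows(
  increments="0 0 0 0 0 -3 10;0 0 0 0 0 -6 10;0 0 0 0 0 -9 10;0 0 0 0 0 -12 10;0 0 0 0 0 -15 10",
)

```text
t: 7.75
position: [0.5336, 0.1211, 0.1104]
orientation: [[-0.844, 0.441, 0.306], [0.414, 0.898, -0.152], [-0.342, -0.001, -0.94]]
contact_force: [-0.3, 0.4, -1.1]
opening: 0.0187
```

send_rows(
  increments="0 0 0 0 0 -3 10;0 0 0 0 0 -6 10;0 0 0 0 0 -10 10;0 0 0 0 0 -15 10;0 0 0 0 0 -20 10",
)

```text
t: 8.25
position: [0.5275, 0.1242, 0.1293]
orientation: [[-0.844, 0.441, 0.306], [0.414, 0.898, -0.152], [-0.342, -0.001, -0.94]]
contact_force: [0.3, 0.8, -1.7]
opening: 0.0188
```

```bash
python3 - <<'E'
from h import *
st();row(grasp(.063));T=tcp();np.save('T6.npy',T)
cv2.imwrite('pics/w6.png',camera('wrist')[:,:,::-1])
# base corners predicted
B=np.array([[.5537,.1127,.005]]*4)+np.array([_R@[a*.04,b*.03,0] for a,b in((1,1),(1,-1),(-1,-1),(-1,1))]) if 0 else None
import h
c=[np.array([.5537,.1127,.005])+h._R@[a*.04,b*.03,0] for a,b in((1,1),(1,-1),(-1,-1),(-1,1))]
print(proj(c,'wrist',T).round(0).tolist())
E
```

```text
t 8.25 pos [0.5275 0.1242 0.1293] F [ 0.25  0.79 -1.69] open 18.8 q [ 12.  15. -38.  22. -12.  37.]
row [-0.0016 -0.0012 -0.0003] [-0.6  1.2 -0.3]
[[295.0, 196.0], [229.0, 196.0], [223.0, 116.0], [302.0, 116.0]]
```

View pics/w6.png

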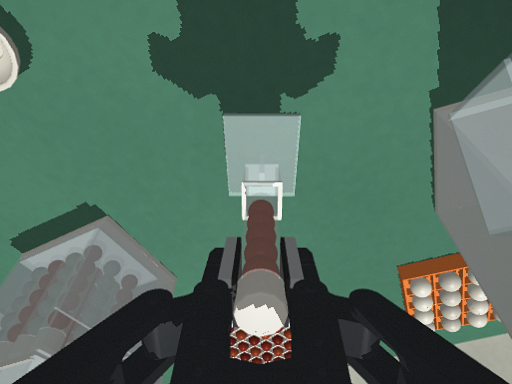

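```bash
cat >> h.py <<'E'
def binw(x,y,z,a): return cw(x*np.cos(a)-z*np.sin(a),y,x*np.sin(a)+z*np.cos(a)+.012)
def insert(back=0,t=.7,bx=.040,bz=.018,a=.79,y=-.001):
    zt=cx*np.sin(t)-cz*np.cos(t)
    return pose(binw(bx,y,bz,a)-zt*(.060+back),-cx,zt)
E
python3 - <<'E'
from h import *
T=tcp();L=T.copy();L[:3,3]-=L[:3,2]*.05
print(insert(.11)[:3,3],insert()[:3,3]);row(insert(.11),L)
E
```

```text
[0.48700986 0.32199676 0.18310652] [0.55736249 0.31349941 0.09897388]
row [-0.1698 -0.3473 -0.2917] [ 97.9 159.4 -42.3]
```

send_rows(
  increments="0 0 0 0 0 -15 10;0 0 0 0 0 -35 10;0 0 0 0 0 -50 10;0 0 0 0 0 -50 10;0 0 0 0 0 -50 10",
)

```text
t: 8.8
position: [0.5125, 0.1318, 0.176]
orientation: [[-0.844, 0.44, 0.307], [0.414, 0.898, -0.151], [-0.342, -0.001, -0.94]]
contact_force: [-0.6, -0.0, -0.9]
opening: 0.0185
```

```bash
python3 - <<'E'
from h import *
st();row(insert(.11))
E
```

```text
t 8.8 pos [0.5125 0.1318 0.176 ] F [-0.57 -0.04 -0.93] open 18.5 q [ 14.  10. -35.  29. -13.  38.]
row [-0.1698 -0.3474 -0.2917] [ 97.7 159.5 -43.3]
```

send_rows(
  increments="-0.03 -0.07 -0.06 20 32 -9 10;-0.065 -0.14 -0.12 40 64 -18 10;-0.1 -0.21 -0.175 60 96 -26 10;-0.135 -0.28 -0.235 80 128 -35 10;-0.17 -0.3474 -0.2917 97.7 159.5 -43.3 10",
)

```text
t: 9.3
position: [0.4858, 0.3231, 0.1821]
orientation: [[-0.759, 0.117, 0.64], [0.089, 0.993, -0.076], [-0.645, -0.001, -0.764]]
contact_force: [0.8, -0.0, -1.3]
opening: 0.0186
```

send_rows(
  increments="0 0 0 0 0 0 10;0 0 0 0 0 0 10;0 0 0 0 0 0 10",
)

```text
t: 9.6
position: [0.487, 0.3209, 0.1824]
orientation: [[-0.76, 0.121, 0.638], [0.092, 0.993, -0.079], [-0.643, -0.001, -0.766]]
contact_force: [0.3, 0.2, -0.5]
opening: 0.0186
```

```bash
python3 - <<'E'
from h import *
st();row(insert(.11));row(insert(.0))
cv2.imwrite('pics/w7.png',camera('wrist')[:,:,::-1])
crop('side',130,40,290,170,5,'pics/d7.png')
crop('scene',280,180,440,310,5,'pics/s7.png')
E
```

```text
t 9.6 pos [0.487  0.3209 0.1824] F [ 0.26  0.18 -0.55] open 18.6 q [ 40.  12. -44.   5. -28.  40.]
row [-0.002  -0.0019 -0.0004] [-0.4  1.1 -0.6]
row [-0.002  -0.0019 -0.0004] [ -0.6   1.3 109.4]
```

View pics/w7.png

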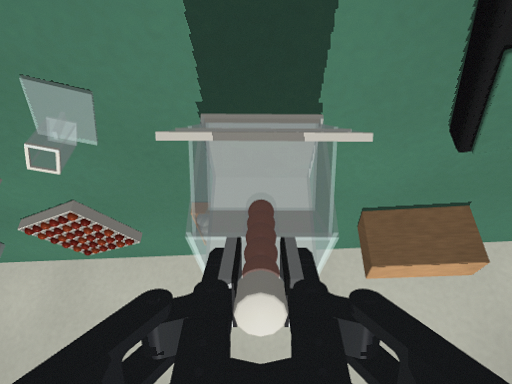

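View pics/d7.png

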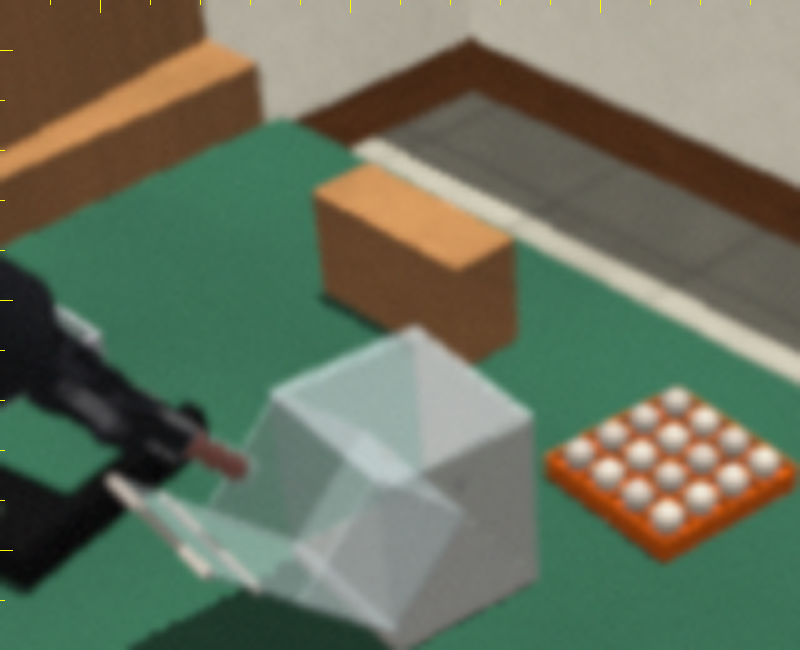

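View pics/s7.png

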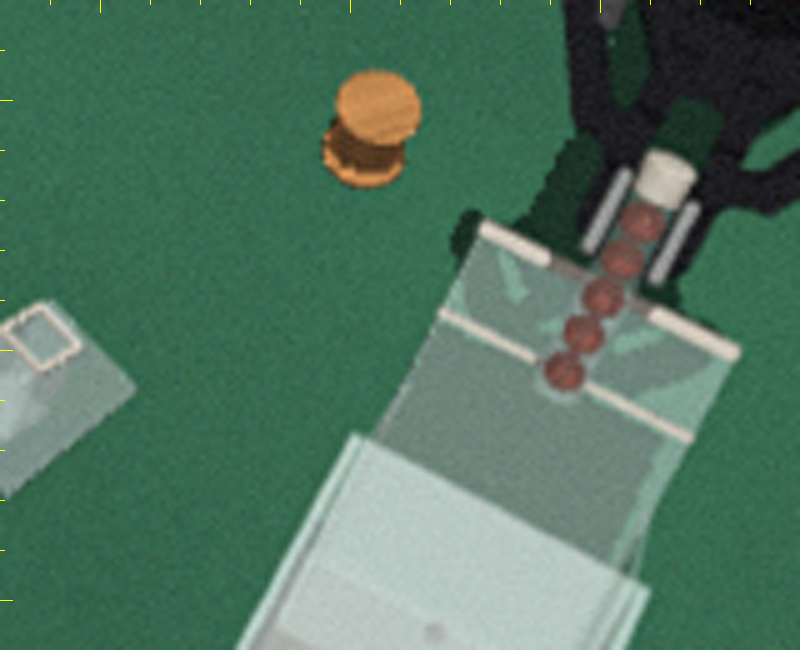

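send_rows(
  increments="0 0 0 0 1 15 10;0 0 0 0 1 30 10;0 0 0 -0.5 1 45 10;0 0 0 -0.5 1 60 10;0 0 0 -0.5 1 70 10",
)

```text
t: 10.25
position: [0.5331, 0.3163, 0.1292]
orientation: [[-0.76, 0.122, 0.639], [0.093, 0.993, -0.079], [-0.643, -0.0, -0.766]]
contact_force: [1.6, -0.3, -1.0]
opening: 0.0186
```

send_rows(
  increments="0 0 0 0 0 10 10;0 0 0 0 0 20 10;0 0 0 0 0 28 10;0 0 0 0 0 34 10;0 0 0 0 0 38 10",
)

```text
t: 10.75
position: [0.5566, 0.3144, 0.1002]
orientation: [[-0.76, 0.12, 0.639], [0.092, 0.993, -0.078], [-0.643, -0.0, -0.765]]
contact_force: [-0.1, -0.1, -0.6]
opening: 0.0187
```

```bash
python3 - <<'E'
from h import *
st();row(insert(.0))
crop('side',130,40,290,170,5,'pics/d8.png')
crop('scene',280,180,440,310,5,'pics/s8.png')
E
```

```text
t 10.75 pos [0.5566 0.3144 0.1002] F [-0.11 -0.14 -0.62] open 18.7 q [ 34.  24. -43.  -9. -25.  34.]
row [-0.0004 -0.001   0.0001] [ 0.1 -0.8  1.5]
```

View pics/d8.png

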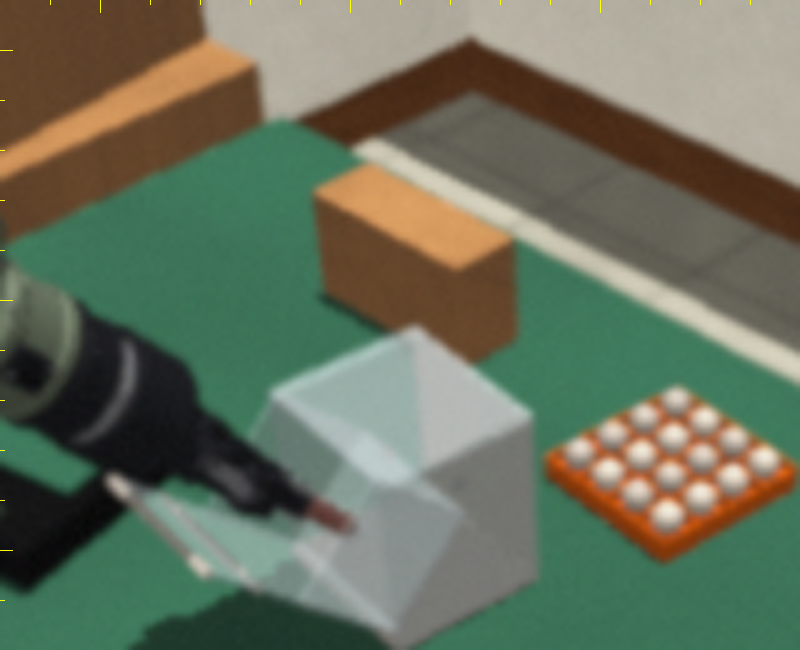

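View pics/s8.png

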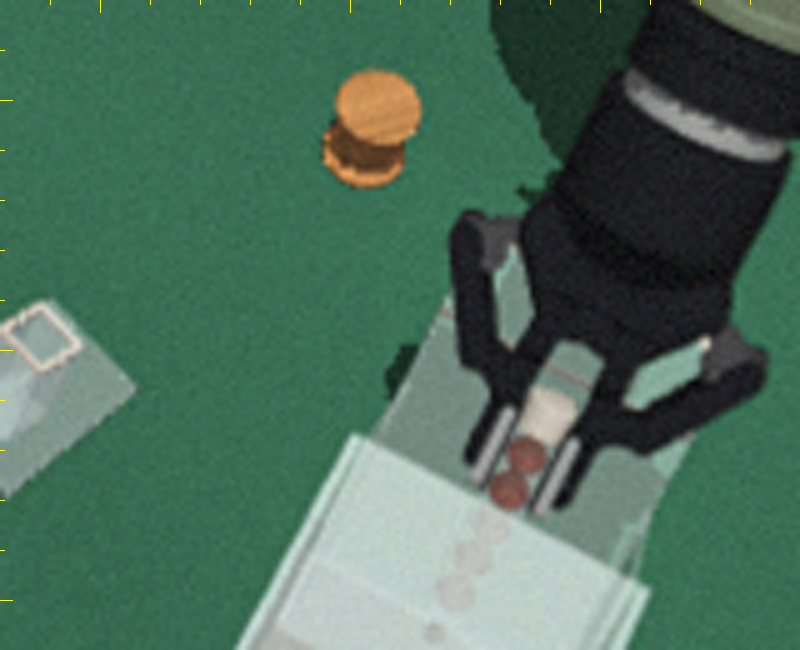

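send_rows(
  increments="0 0 0 0 0 5 10;0 0 0 0 0 9 10;0 0 0 0 0 12 10;0 0 0 0 0 12 10;0 0 0 0 0 12 20",
)

```text
t: 11.35
position: [0.5641, 0.3135, 0.0915]
orientation: [[-0.76, 0.12, 0.639], [0.092, 0.993, -0.077], [-0.644, -0.0, -0.765]]
contact_force: [0.1, 0.1, 0.9]
opening: 0.0203
```

send_rows(
  increments="0 0 0 0 0 0 26;0 0 0 0 0 0 34;0 0 0 0 0 0 36;0 0 0 0 0 0 36;0 0 0 0 0 0 36",
)

```text
t: 11.85
position: [0.564, 0.3136, 0.0916]
orientation: [[-0.76, 0.12, 0.639], [0.092, 0.993, -0.077], [-0.644, -0.0, -0.765]]
contact_force: [0.0, 1.1, 1.1]
opening: 0.036
```

```bash
python3 - <<'E'
from h import *
st()
cv2.imwrite('pics/w9.png',camera('wrist')[:,:,::-1])
E
```

```text
t 11.85 pos [0.564  0.3136 0.0916] F [0.01 1.09 1.15] open 36.0 q [ 34.  25. -43. -11. -25.  33.]
```

View pics/w9.png

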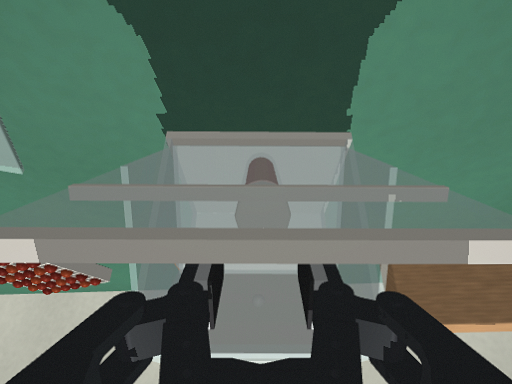

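send_rows(
  increments="0 0 0 0 0 -12 36;0 0 0 0 0 -27 36;0 0 0 0 0 -42 36;0 0 0 0 0 -57 36;0 0 0 0 0 -72 36",
)

```text
t: 12.4
position: [0.5172, 0.3192, 0.1476]
orientation: [[-0.76, 0.12, 0.639], [0.092, 0.993, -0.077], [-0.644, -0.0, -0.765]]
contact_force: [-1.4, -0.0, 0.1]
opening: 0.0359
```

send_rows(
  increments="0 0 0 0 0 -20 36;0 0 0 0 0 -50 36;0 0 0 0 0 -80 30;0 0 0 0 0 -105 10;0 0 0 0 0 -105 0",
)

```text
t: 12.9
position: [0.4503, 0.3287, 0.2304]
orientation: [[-0.758, 0.118, 0.642], [0.092, 0.993, -0.073], [-0.646, 0.003, -0.763]]
contact_force: [0.1, 1.1, -0.0]
opening: 0.0016
```

```bash
python3 - <<'E'
from h import *
st()
cv2.imwrite('pics/w10.png',camera('wrist')[:,:,::-1])
crop('side',130,40,290,170,5,'pics/d10.png')
crop('scene',280,180,440,310,5,'pics/s10.png')
E
```

```text
t 12.9 pos [0.4503 0.3287 0.2304] F [ 0.12  1.1  -0.05] open 1.6 q [ 44.   6. -42.  14. -30.  43.]
```

View pics/w10.png

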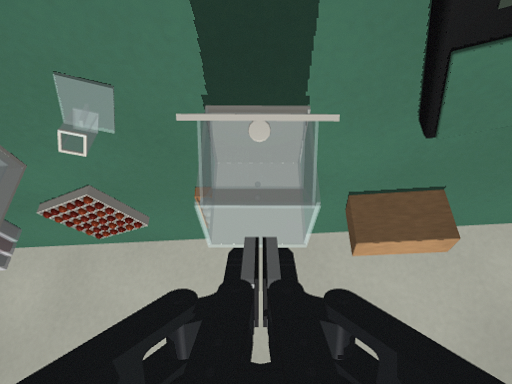

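View pics/s10.png

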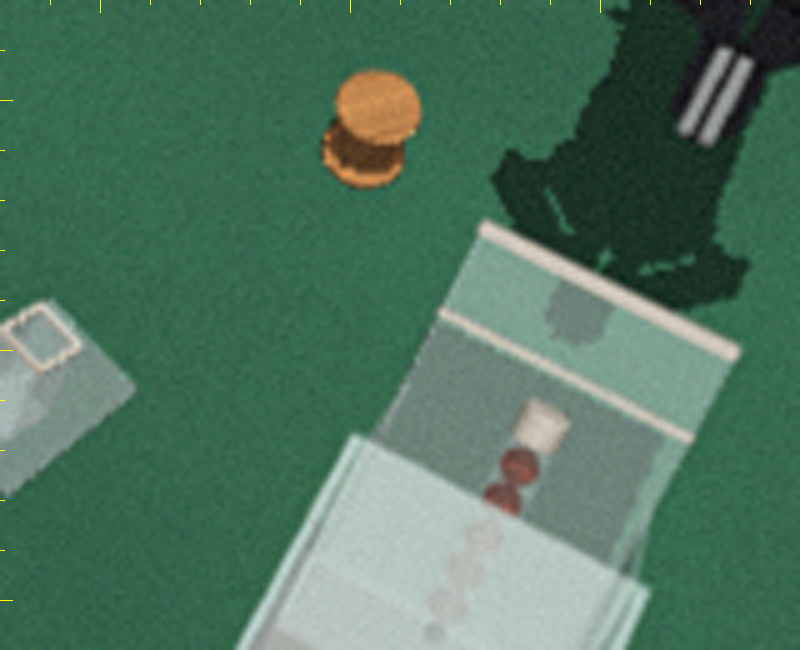

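View pics/d10.png

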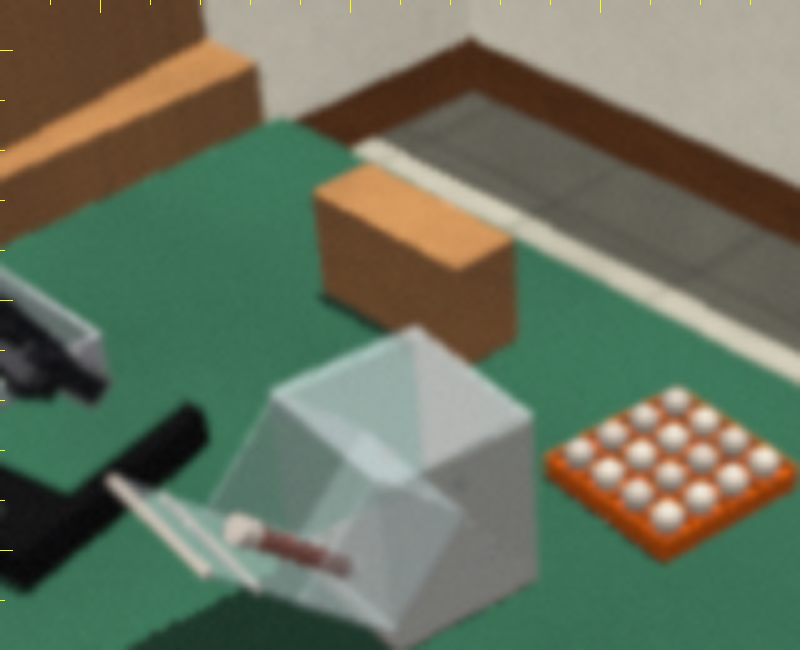

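```bash
cat >> h.py <<'E'
def push(a,gap=0,below=.025,y=-.001,hw=.011):
    # finger front(+x) side face touching lip front edge at angle a
    return pose(cw(-.163*np.sin(a)-hw-gap,y,.163*np.cos(a)+.012-below),-cx,-cz)
E
python3 - <<'E'
from h import *
P=push(.79,.03);Q=P.copy();Q[2,3]=.215
row(Q);row(P,Q);print(P[:3,3],plane([(355,212)],'scene',0))
E
```

```text
row [1.000e-04 6.993e-01 1.000e-04] [27.6 -0.8 -7.8]
row [0. 0. 0.] [  0.    0.  113.3]
[0.42482378 0.32950773 0.10172679] [[0.37238357 0.22069573 0.        ]]
```

send_rows(
  increments="0 0.14 0 6 0 -2 0;0 0.28 0 12 0 -4 0;0 0.42 0 18 0 -6 0;0 0.56 0 24 -0.8 -7.8 0;0 0.699 0 27.6 -0.8 -7.8 0",
)

```text
t: 13.55
position: [0.425, 0.3293, 0.2148]
orientation: [[-0.993, 0.121, -0.005], [0.121, 0.993, 0.001], [0.005, 0.0, -1.0]]
contact_force: [0.8, 0.4, -0.8]
opening: -0.0001
```

send_rows(
  increments="0 0 0 0 0 0 0;0 0 0 0 0 0 0",
)

```text
t: 13.75
position: [0.4255, 0.3288, 0.2132]
orientation: [[-0.993, 0.122, -0.0], [0.122, 0.993, -0.002], [0.0, -0.002, -1.0]]
contact_force: [0.4, 0.1, -0.3]
opening: 0.0001
```

```bash
python3 - <<'E'
from h import *
st();P=push(.79,.03);row(P)
cv2.imwrite('pics/w11.png',camera('wrist')[:,:,::-1])
crop('side',110,40,270,170,5,'pics/d11.png')
row(P)
E
```

```text
t 13.75 pos [0.4255 0.3288 0.2132] F [ 0.4  0.1 -0.3] open 0.1 q [ 30.  18. -15.  57.  -0.  37.]
row [-0.0018 -0.0001 -0.002 ] [  0.8   0.8 111.4]
row [-0.001   0.0004  0.0003] [ -0.7   0.4 112.4]
```

View pics/w11.png

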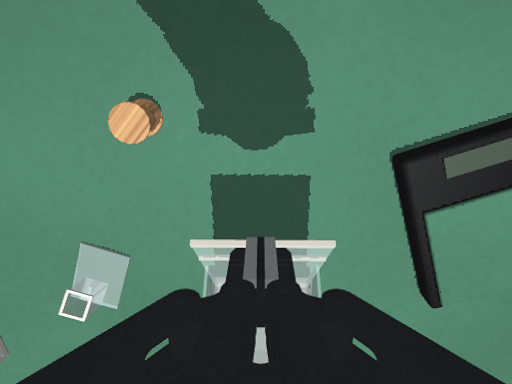

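View pics/d11.png

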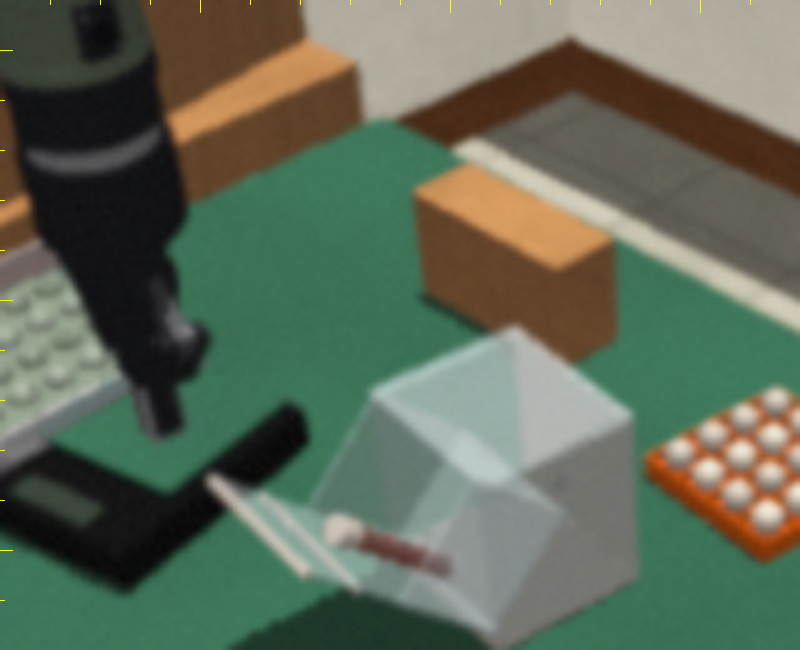

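```bash
python3 - <<'E'
from h import *
T=tcp();p=plane([(262,240),(190,241),(336,241)],'wrist',.127,T)-[CX,CY,0];print(p@cx,p@cy,(T[:3,3]-[CX,CY,0])@cx)
E
```

```text
[-0.11928382 -0.11831954 -0.11848207] [-0.00035992 -0.05611717  0.05696615] -0.15756714459393378
```

send_rows(
  increments="0 0 0 0 0 30 0;0 0 0 0 0 60 0;0 0 0 0 0 90 0;0 0 0 0 0 112 0;0 0 0 0 0 112 0",
)

```text
t: 14.35
position: [0.4215, 0.3286, 0.1007]
orientation: [[-0.993, 0.118, -0.004], [0.118, 0.993, -0.003], [0.003, -0.003, -1.0]]
contact_force: [-1.4, -0.2, 0.1]
opening: 0.0001
```

```bash
python3 - <<'E'
from h import *
st();T=tcp()
for a in [.79,.72,.65,.58,.5,.43,.36,.29,.22,.15,.08,0,-.03]:
    D=np.linalg.inv(T)@push(a,below=.025);print(a,(D[:3,3]*1000).round(1))
E
```

```text
t 14.35 pos [0.4215 0.3286 0.1007] F [-1.37 -0.24  0.09] open 0.1 q [ 30.  24. -23.  42.  -0.  37.]
0.79 [-33.2   1.3  -1.1]
0.72 [-41.5   1.2  -8.9]
0.65 [-50.3   1.2 -16.2]
0.58 [-59.6   1.2 -22.8]
0.5 [-70.8   1.1 -29.5]
0.43 [-81.    1.1 -34.7]
0.36 [-91.5   1.1 -39.1]
0.29 [-102.3    1.   -42.8]
0.22 [-113.3    1.   -45.7]
0.15 [-124.5    1.   -47.8]
0.08 [-135.8    0.9  -49.2]
0 [-148.9    0.9  -49.7]
-0.03 [-153.8    0.9  -49.7]
```

send_rows(
  increments="0 0 0 -10 0 0 0;0 0 0 -20 0 0 0;0 0 0 -28 1 0 0;0 0 0 -34 1 -1 0;0 0 0 -38 1 -5 0",
)

```text
t: 14.85
position: [0.4636, 0.3259, 0.1085]
orientation: [[-0.993, 0.121, 0.001], [0.121, 0.993, -0.0], [-0.001, 0.0, -1.0]]
contact_force: [-1.0, -0.1, -0.2]
opening: -0.0
```

send_rows(
  increments="0 0 0 -4 0 -4 0;0 0 0 -9 0 -8 0;0 0 0 -13 0 -12 0;0 0 0 -17 0 -15 0;0 0 0 -22 0 -18 0",
)

```text
t: 15.35
position: [0.4848, 0.3234, 0.1265]
orientation: [[-0.993, 0.12, 0.0], [0.12, 0.993, -0.0], [-0.0, -0.0, -1.0]]
contact_force: [-0.5, -1.2, 0.9]
opening: -0.0
```

```bash
python3 - <<'E'
from h import *
st()
crop('side',130,40,290,170,5,'pics/d12.png')
crop('scene',280,180,440,310,5,'pics/s12.png')
E
```

```text
t 15.35 pos [0.4848 0.3234 0.1265] F [-0.47 -1.15  0.86] open -0.0 q [ 26.  27. -15.  48.  -0.  33.]
```

View pics/d12.png

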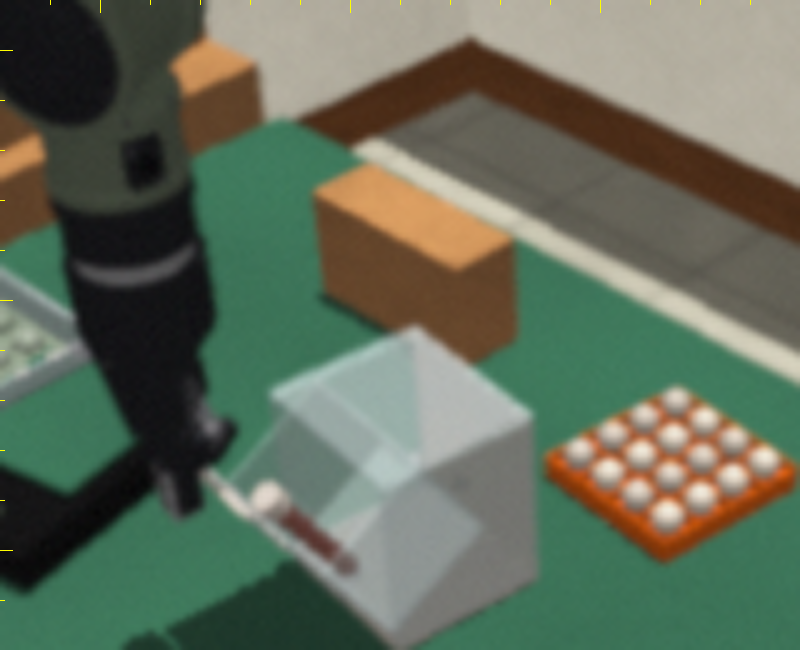

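View pics/s12.png

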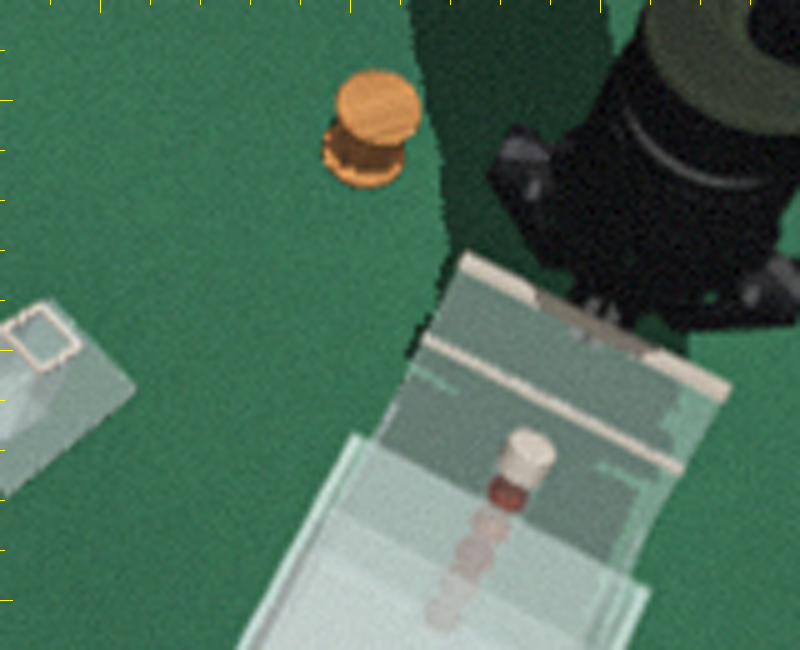

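send_rows(
  increments="0 0 0 -4 0 -3 0;0 0 0 -8 0 -5 0;0 0 0 -12 0 -7 0;0 0 0 -17 0 -10 0;0 0 0 -21 0 -12 0",
)

```text
t: 15.95
position: [0.5061, 0.3209, 0.1385]
orientation: [[-0.993, 0.12, 0.001], [0.12, 0.993, -0.0], [-0.001, 0.0, -1.0]]
contact_force: [0.2, 0.6, -0.6]
opening: -0.0001
```

send_rows(
  increments="0 0 0 -4 0 -2 0;0 0 0 -8 0 -3 0;0 0 0 -12 0 -5 0;0 0 0 -16 0 -7 0;0 0 0 -21 0 -8 0",
)

```text
t: 16.45
position: [0.5266, 0.3183, 0.1464]
orientation: [[-0.993, 0.12, 0.0], [0.12, 0.993, -0.0], [-0.0, -0.0, -1.0]]
contact_force: [0.8, -0.1, -0.5]
opening: -0.0001
```

```bash
python3 - <<'E'
from h import *
st()
crop('side',130,40,290,170,5,'pics/d13.png')
crop('scene',280,180,440,310,5,'pics/s13.png')
E
```

```text
t 16.45 pos [0.5266 0.3183 0.1464] F [ 0.81 -0.05 -0.54] open -0.1 q [24. 29. -8. 53. -0. 31.]
```

View pics/d13.png

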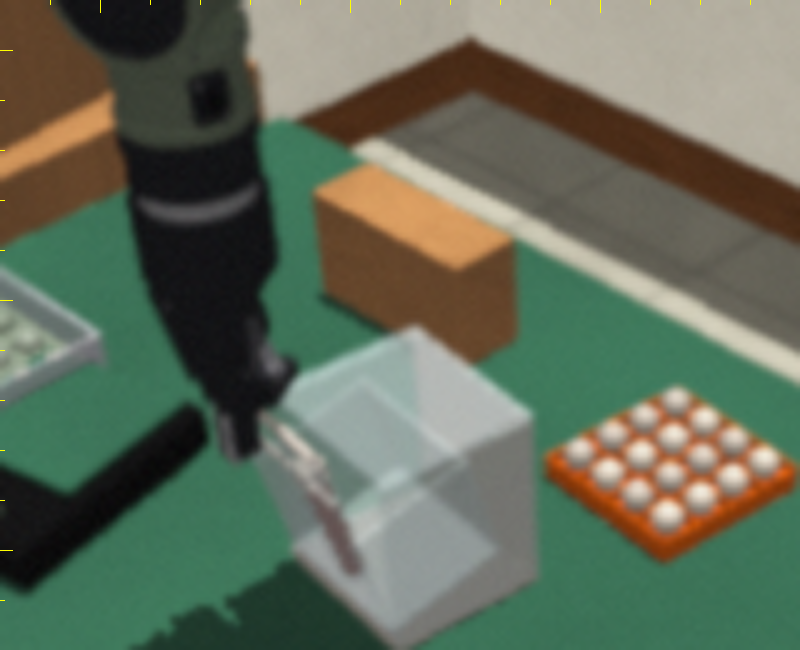

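View pics/s13.png

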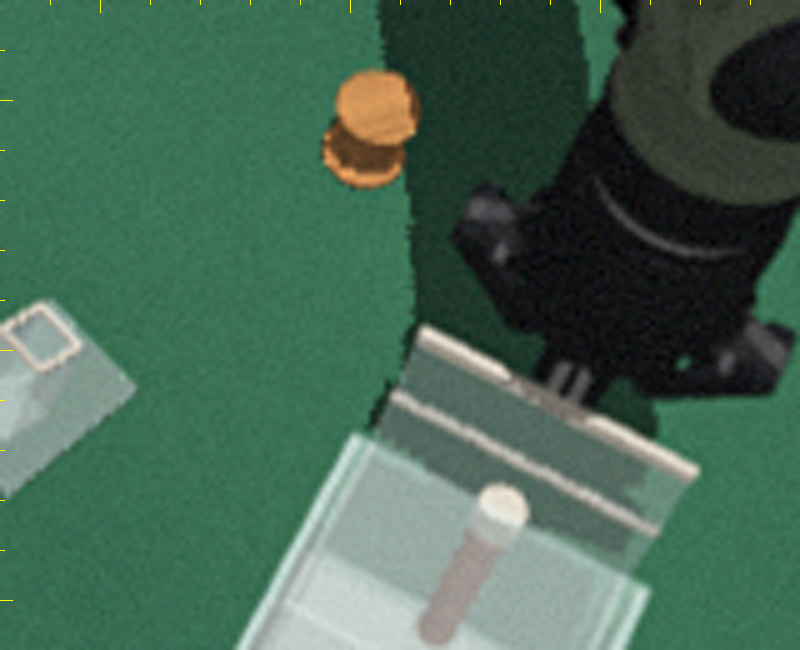

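send_rows(
  increments="0 0 0 -4 0 -1 0;0 0 0 -8 0 -2 0;0 0 0 -12 0 -3 0;0 0 0 -15 0 -4 0;0 0 0 -18 0 -4 0",
)

```text
t: 17.05
position: [0.5445, 0.3162, 0.1504]
orientation: [[-0.993, 0.12, 0.0], [0.12, 0.993, -0.0], [-0.0, -0.0, -1.0]]
contact_force: [-0.7, -0.0, -0.5]
opening: 0.0001
```

```bash
python3 - <<'E'
from h import *
st()
crop('side',130,40,290,170,5,'pics/d14.png')
crop('scene',280,180,440,310,5,'pics/s14.png')
E
```

```text
t 17.05 pos [0.5445 0.3162 0.1504] F [-0.68 -0.01 -0.5 ] open 0.1 q [23. 30. -5. 55. -0. 30.]
```

View pics/d14.png

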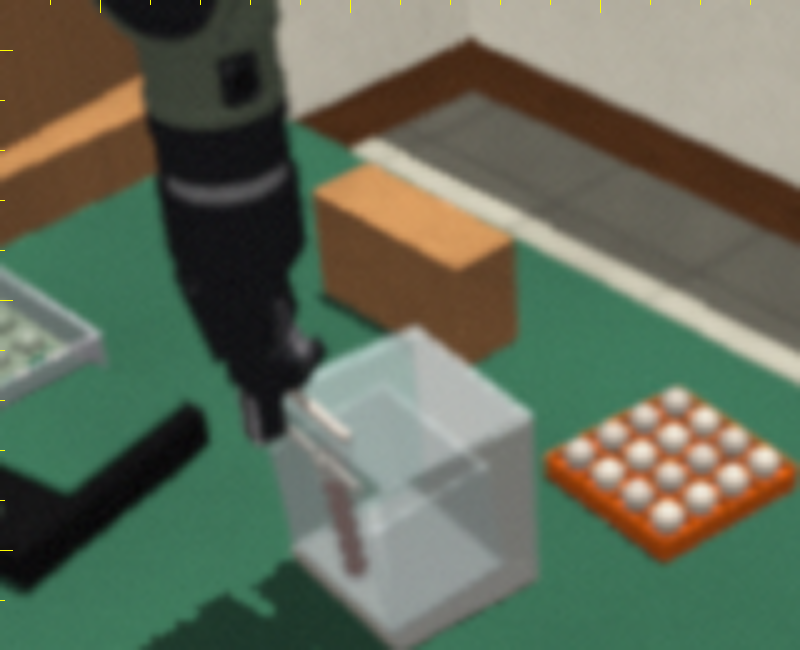

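View pics/s14.png

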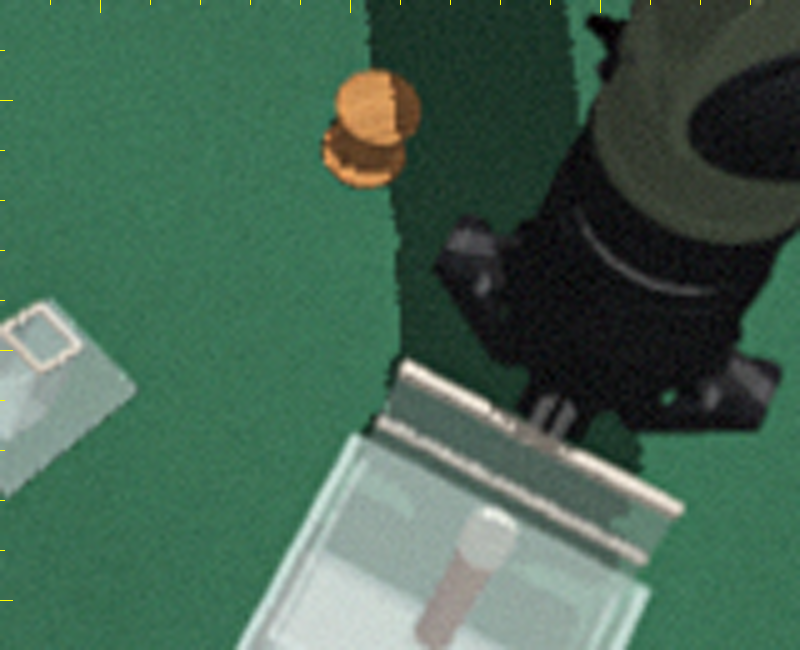

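send_rows(
  increments="0 0 0 -4 0 -0.5 0;0 0 0 -8 0 -1 0;0 0 0 -12 0 -1 0;0 0 0 -15 0 -1 0;0 0 0 -19 0 -1 0",
)

```text
t: 17.65
position: [0.5633, 0.3139, 0.1512]
orientation: [[-0.993, 0.12, 0.0], [0.12, 0.993, -0.0], [-0.0, -0.0, -1.0]]
contact_force: [-0.1, -1.4, 0.4]
opening: 0.0001
```

send_rows(
  increments="0 0 0 -3 0 0 0;0 0 0 -6 0 0 0;0 0 0 -8 0 0 0;0 0 0 -10 0 0 0;0 0 0 -12 0 0 0",
)

```text
t: 18.15
position: [0.5697, 0.3131, 0.151]
orientation: [[-0.993, 0.118, -0.01], [0.118, 0.993, 0.001], [0.01, -0.0, -1.0]]
contact_force: [-18.4, 1.8, 12.8]
opening: -0.0001
```

```bash
python3 - <<'E'
from h import *
st()
crop('side',130,40,290,170,5,'pics/d15.png')
T=tcp();print((T[:3,3]-[CX,CY,0])@cx)
E
```

```text
t 18.15 pos [0.5697 0.3131 0.151 ] F [-18.44   1.78  12.78] open -0.1 q [22. 33. -1. 57.  0. 29.]
-0.011053463553330081
```

View pics/d15.png

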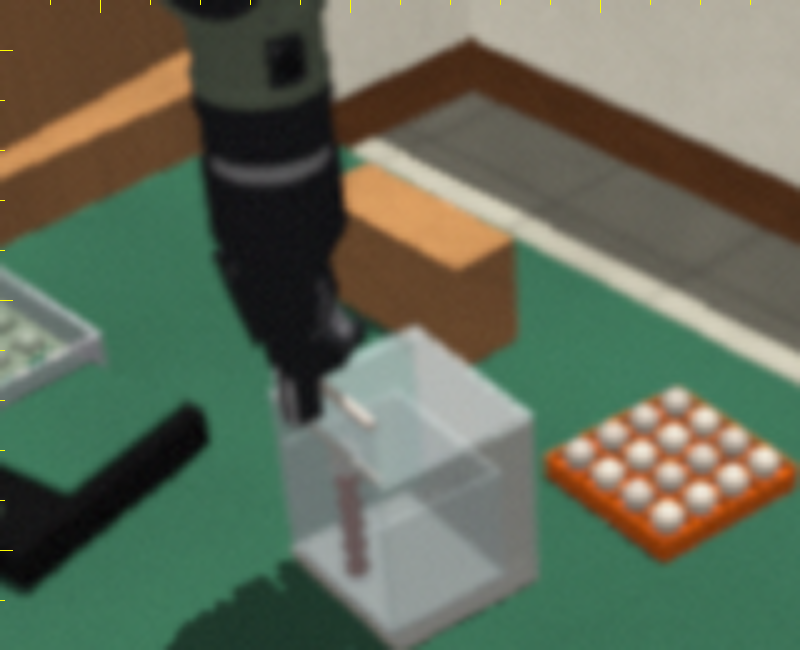

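send_rows(
  increments="0 0 0 5 0 0 0;0 0 0 15 0 0 0;0 0 0 40 0 0 0;0 0 0 60 0 -20 0;0 0 0 80 0 -60 0",
)

```text
t: 18.7
position: [0.4926, 0.321, 0.2085]
orientation: [[-0.993, 0.12, -0.005], [0.12, 0.993, -0.003], [0.005, -0.004, -1.0]]
contact_force: [0.6, 0.0, 0.8]
opening: 0.0
```

send_rows(
  increments="0 0 0 20 -10 -40 0;0 0 0 40 -20 -80 0;0 0 0 40 -20 -80 0",
)

```text
t: 19.0
position: [0.4538, 0.3079, 0.2975]
orientation: [[-0.993, 0.119, 0.009], [0.119, 0.993, 0.004], [-0.008, 0.005, -1.0]]
contact_force: [-0.0, -0.2, -0.8]
opening: -0.0002
```

```bash
python3 - <<'E'
from h import *
st();T=tcp()
cv2.imwrite('pics/w16.png',camera('wrist')[:,:,::-1])
cv2.imwrite('pics/s16f.png',camera('scene')[:,:,::-1]);cv2.imwrite('pics/d16f.png',camera('side')[:,:,::-1])
crop('',170,90,270,190,6,'pics/d16.png','pics/d16f.png')
crop('',300,230,430,370,4,'pics/s16.png','pics/s16f.png')
L=[cw(0,y,.175) for y in(-.056,.056)]
for n in('scene','side','wrist'):print(n,proj(L,n,T).round(1).tolist())
E
```

```text
t 19.0 pos [0.4538 0.3079 0.2975] F [-0.02 -0.17 -0.81] open -0.2 q [26. 16. -5. 68. -0. 33.]
scene [[356.4, 259.2], [412.6, 288.3]]
side [[203.5, 124.2], [182.3, 107.1]]
wrist [[221.2, 302.8], [337.6, 302.5]]
```

View pics/d16.png

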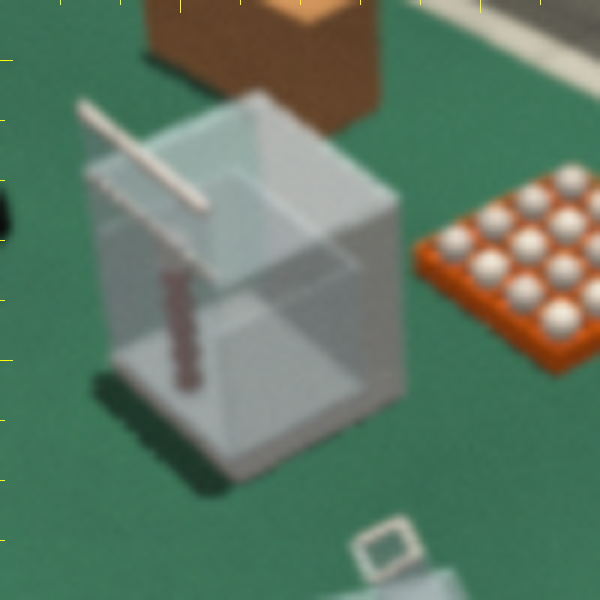

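View pics/s16f.png

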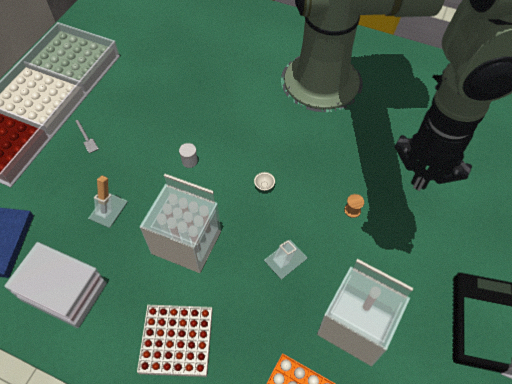

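View pics/s16.png

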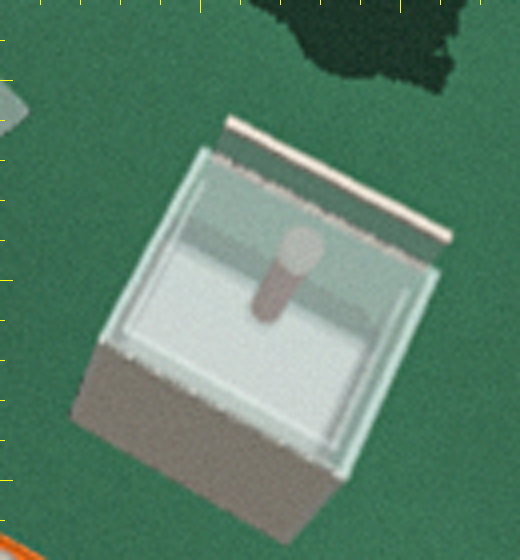

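View pics/d16f.png

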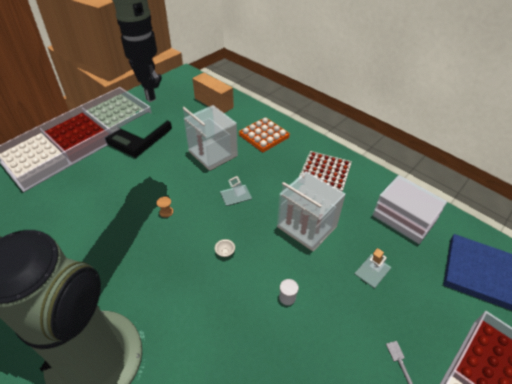

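```bash
python3 - <<'E'
import cv2,numpy as np
for n in('scene','side'):
    a=cv2.imread(f'pics/{n}0.png',0).astype(np.float32);b=cv2.imread(f'pics/{n[0] if n=="scene" else "d"}16f.png',0).astype(np.float32)
    R={'scene':{'lip':(352,252,420,296),'stand':(262,250,310,282),'reamer':(85,170,130,228),'fullbin':(140,170,225,272),'jar':(175,140,202,170),'spool':(342,190,368,220)},
       'side':{'lip':(178,102,210,132),'stand':(216,180,256,210),'reamer':(350,240,395,290),'fullbin':(275,170,345,250),'jar':(275,275,302,308),'spool':(155,192,178,220)}}[n]
    for k,(x0,y0,x1,y1) in R.items():
        s,r=cv2.phaseCorrelate(a[y0:y1,x0:x1].copy(),b[y0:y1,x0:x1].copy(),cv2.createHanningWindow((x1-x0,y1-y0),cv2.CV_32F));print(n,k,np.round(s,2),round(r,2))
E
```

```text
scene lip [0.09 0.32] 0.97
scene stand [ 0.35 -0.16] 0.77
scene reamer [ 0.54 -0.03] 0.89
scene fullbin [0.02 0.02] 0.9
scene jar [0.66 0.05] 0.99
scene spool [0.62 0.04] 1.07
side lip [0.09 0.01] 0.99
side stand [-0.32 -0.28] 0.55
side reamer [0.44 0.1 ] 0.94
side fullbin [0.02 0.03] 0.94
side jar [ 0.55 -0.06] 0.93
side spool [-0.23  0.17] 0.94
```

```bash
python3 - <<'E'
import cv2,numpy as np
a=cv2.imread('pics/scene0.png',0);b=cv2.imread('pics/s16f.png',0)
for x in range(360,412,6):
    y=int(259.5+(x-357)*.53)
    up=lambda i:cv2.resize(i[y-5:y+6,x:x+1].astype(np.float32),(1,11))[:,0].astype(int)
    print(x,up(a),up(b))
E
```

```text
360 [ 99  98 100 111 183 242 228 151 115 113 113] [ 96  91  85 102 171 230 219 154 109 101 105]
366 [103 107  94  99 166 239 227 159 117 114 112] [101  94  81  94 158 227 219 157 111 105 105]
372 [ 99  91  97  95 147 224 239 200 130 112 110] [ 93  89  91  95 139 213 229 187 122 103 109]
378 [ 98 101  97  95 147 222 235 199 128 110 111] [ 93  90  90  86 138 207 231 189 120 106 106]
384 [100 100 100  92 127 204 237 199 135 113 111] [ 92  92  88  88 118 198 228 190 123 103 104]
390 [103  94  98  95 111 189 237 225 158 111 110] [ 97  92  90  87 107 176 227 213 146 107 104]
396 [ 98  97  93 115 188 237 221 157 118 111 112] [ 90  90  92 104 179 231 214 152 107 106 104]
402 [ 99  99  92  98 174 236 220 160 119 113 114] [ 95  91  89  95 163 226 214 151 113 105 109]
408 [ 93  98  95  97 153 218 235 179 123 114 115] [ 93  89  87  94 141 212 224 173 115 108 109]
```

The lip profile matches the shut one at the start to well under a pixel. I'm handing in.

```bash
python3 -c "
from workcell import *
print(hand_in())"
```

```text
the job is handed in; nothing more can be done
None
```

The bead tube is inside the empty bin, and that bin is pushed fully shut. I handed the job in at about 19 s, with the gripper clear of everything.

**What I did:**
1. I hooked the empty bin's lip just over the roof and drew the bin open to its stop.
2. I gripped the tube along its leaning axis and pulled it straight out of the sleeve.
3. I lowered it into the bin, let go and backed out.
4. I pushed the bin shut in small steps, ending with about 18 N against the stop.

**Last checks:**
- **Bin shut:** the lip sits within a fraction of a pixel of where it was when shut at the start, in both the scene and side pictures. I had no sensor for the click itself. One scene measurement read 0.3 px, about half a millimetre, but a closer look at the lip edge showed no shift.
- **Tube:** it shows inside the shut bin, loose and leaning against the front panel.
- **Tube stand:** it is upright and shifted by no more than about 2 mm.
- **Other objects:** the full bin, second stand with its tool, jar and spool measured in place, to within about half a pixel. The dish looks unmoved, but I checked it only by eye.

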